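Line up two canisters at the steriliser guide

TASK

Push the taller lidded steel canister along the counter in between the two white guide rails until it stands against the end stop, then push the shorter lidded canister in behind it until it touches the first, so that both stand upright in single file. Keep them standing on the counter the whole way: do not lift or tip them. Leave the open steel beaker, the gel bottle and the glove box where they are.

Things in the scene. Friction and masses are not known exactly. Their poses are not given: they have to be found in the camera images.
- lane: White plastic guide fixed to the counter, no floor. Origin on the counter, on the centre line, where the parallel rails begin; own +y runs from the mouth to the stop, z up. Rails 16 mm high, 8 mm thick, inner faces at x = -39 and +39 mm, from y = 0 to 150 mm. End stop 30 mm high, face at y = 150 mm. Below y = 0 the rails flare 30 degrees outward to a mouth about 148 mm wide at y = -61 mm
- tall_canister: The taller lidded stainless steel canister, upright cylinder 64 mm in diameter, 98 mm high in all: straight wall and flat lid up to 84 mm, then a dark knob 20 mm wide. About 0.27 kg. Origin at the centre of its underside, z up. Loose on the counter
- short_canister: The shorter lidded stainless steel canister, also 64 mm in diameter, 68 mm high in all: wall and flat lid up to 54 mm, then a knob 20 mm wide. About 0.19 kg, loose. Origin at the centre of its underside, z up. Either canister may be the one nearer the robot; both stand off the mouth side of the lane, 18 cm or more apart
- beaker: Open steel beaker without lid, 64 mm in diameter at the rim, 75 mm high; a bystander. Origin at the centre of its underside
- gel_bottle: Clear pump bottle with a blue band, 60 mm in diameter, 178 mm high; a bystander. Origin at the centre of its underside
- glove_box: Low cardboard box, 120 by 230 by 65 mm high with a blue patch on top; a bystander. Origin at the centre of its underside, long side along its own y

How it is judged:
On the way, in this order (a step that is already met when the one before it is completed fails the run):
1. the taller canister stands in the lane against the end stop (gap under 15 mm), while the shorter one is not yet between the parallel rails (y of tall_canister in the frame of lane between 0.103 and 0.125 m and x of tall_canister in the frame of lane between -0.015 and 0.015 m and y of short_canister in the frame of lane below 0 m), for 0.2 s.
2. the shorter canister stands in the lane right behind the taller one (gap under 15 mm) (horizontal distance between tall_canister and short_canister below 0.079 m and y of short_canister in the frame of lane above 0.025 m and x of short_canister in the frame of lane between -0.015 and 0.015 m), for 0.2 s.
At the end, for the whole second after the job is handed in: Both canisters stand upright and at rest on the counter between the rails: the taller against the end stop (gap under 15 mm), the shorter right behind it (gap under 15 mm) (all of step 2 and y of tall_canister in the frame of lane between 0.103 and 0.125 m and x of tall_canister in the frame of lane between -0.015 and 0.015 m and y of short_canister in the frame of lane below 0.065 m and angle between each of tall_canister, short_canister's own z axis and vertical below 0.1 rad and height (world z) of each of tall_canister, short_canister below 0.008 m and linear speed of each of tall_canister, short_canister below 0.02 m/s); the robot touches nothing.
It fails at once if a canister lifted more than 15 mm off the counter (height (world z) of any of tall_canister, short_canister above 0.015 m).
It fails at once if a canister tipped more than 20 degrees (angle between any of tall_canister, short_canister's own z axis and vertical above 0.35 rad).
It fails at once if the beaker, gel bottle or glove box moved more than 20 mm (distance of any of beaker, gel_bottle, glove_box from where it was at the start of the episode above 0.02 m).
It also fails if it takes over 72 s, if anything falls off the work surface, if the arm or the gripper's body presses on something with over 40 N, if the wrist force passes 120 N, or if a joint passes its speed limit or range.

ROBOT

A 6-joint arm with a two-finger parallel gripper is mounted at the origin on the work surface. World frame = base frame: x ahead of the robot, y to its left, z up, the work surface at z = 0. Lengths are in m, angles in rad, forces in N, time in s.
With the tool pointing down it reaches from about 0.35 to 0.775 m from the base axis. Payload 5.5 kg.
Tool frame: the origin (TCP) lies between the finger pads; the fingertips stand 22 mm ahead of it and the grasp point (between the pads) lies 3 mm ahead of it; z points along the fingers, y is the line along which they close (so a half turn about z gives the same grasp; the last joint's range is limited). The gripper opens to 85 mm and grips with 20 to 120 N. Pads are 22 mm wide; open, the fingers measure 114 mm over their backs; the gripper's body (76 mm by 85 mm) begins 54 mm behind the grasp point. The pads swing forward as they close: fully open they stand 13 mm farther back than shut.
Start: joints at [1.173, 0.313, 0.046, 1.304, 0, 1.431], TCP at [0.147, 0.556, 0.253] pointing down, gripper open.
Joint ranges: [-2.76, 2.76], [-0.86, 1.69], [-1.03, 1.26], [-2.2, 2.34], [-1.47, 1.5], [-3.14, 3.14]. Speed limits (rad/s): [2.57, 2.57, 3.14, 3.14, 3.14, 3.14].

INTERFACE

Orientations are given as a unit quaternion [w, x, y, z].
In Python, from workcell import env, read_camera, hand_in gives the robot as it stands (env), with the cameras as plain functions and the job as plain functions.
- The arm moves only by the shell command python3 nudge.py FILE [OPENING] [FORCE], which reads ROWS from the file FILE. ROWS is a JSON list of rows, 1 to 8 of them, each written [[dx, dy, dz], [rx, ry, rz]]: dx, dy, dz in m, then a rotation vector rx, ry, rz in rad; each row is the pose to reach, as a shift and turn from the pose commanded when the command began, along the tool's axes at that moment; what a row does not reach only later rows make up. A row lasts 1/8 s, in which the tool goes at most 0.0625 m and 0.188 rad, less where a joint would pass 70% of its speed; a pose out of reach is approached as far as the arm can. OPENING is the finger opening in m, set as the command begins (- or left out keeps the last). The fingers move at their own pace and stop on an object; FORCE is the grip in N (left out, the last holds). Time passes only in rows, so rows that do not move let the fingers close. It prints the time, the measured TCP pose, the force, the opening and the grip force at its end. Input that does not fit is refused with a message, and nothing moves.
- env.get_state(): the state, without advancing time (a new reading comes with each control period).
- read_camera(name): name is "side" or "top"; returns a dict with "image" (420x560x3 uint8, red, green, blue), "K" (3x3 intrinsics, pixels), "R" (3x3) and "t" (3): a world point X has camera coordinates R X + t. Camera axes: x right, y down, z forward; pixel columns grow to the right and rows downward; lengths in m; the calibration is good to about 2 mm. A picture is of the moment at which its call begins. There is no depth.
- hand_in(): hands the job in; it is judged then, once.
The state is a dict: "clock": time; "joint_pos": joint angles; "qvel": joint speeds; "tau": joint torques, N m; "tcp_pos": TCP position; "orientation": TCP orientation; "wrist_force": force on the tool from outside, world axes, zero at the start; "ft_torque": the same for the moment, N m; "finger_gap": finger opening in m; "grip_force": force on a finger pad.
Only numpy, scipy, OpenCV 4.12 (cv2) and the standard library are available. Lean on these libraries where they do the work, as an engineer would, in place of code of your own. Each camera call takes 0.05 s, during which the arm holds its last target. There are 200 camera calls.

## Working session

There is one attempt and no reset: what is moved stays moved. The work goes in short steps, Python scripts to look and compute and a shell command to move; the robot and the scene stay as the last step left them, time stands still between calls to the robot, and variables do not carry over. Pictures are saved under pics/ and viewed, at most 14 in all, crops included, and the job is handed in when it is done.

```bash
ls; mkdir -p pics
python3 - <<'E'
from workcell import env, read_camera, hand_in
import cv2,numpy as np
for n in("side","top"):
    c=read_camera(n); cv2.imwrite(f"pics/{n}0.png",c["image"][:,:,::-1]); np.savez(f"pics/{n}0.npz",**c)
    print(n,c["K"].round(1).tolist(),c["R"].round(3).tolist(),c["t"].round(3).tolist())
s=env.get_state(); print(s["tcp_pos"],s["orientation"],s["clock"])
E
```

```text
nudge.py
pics
workcell.py
side [[485.5, 0.0, 287.1], [0.0, 485.5, 211.7], [0.0, 0.0, 1.0]] [[0.777, -0.629, 0.008], [-0.39, -0.491, -0.779], [0.494, 0.602, -0.627]] [-0.377, 0.275, 1.095]
top [[425.5, 0.0, 280.9], [0.0, 425.5, 208.0], [0.0, 0.0, 1.0]] [[0.021, -1.0, -0.009], [-0.997, -0.021, -0.072], [0.072, 0.011, -0.997]] [0.048, 0.539, 1.004]
[0.14643992 0.55559095 0.25249923] [-2.06371192e-04  1.28527474e-01  9.91705606e-01 -7.97939422e-04] 0.1
```

View pics/side0.png

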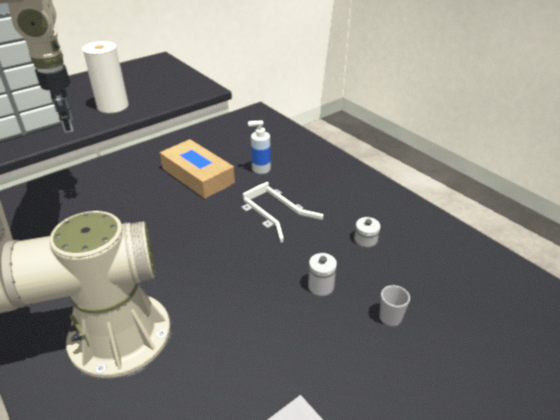

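View pics/top0.png

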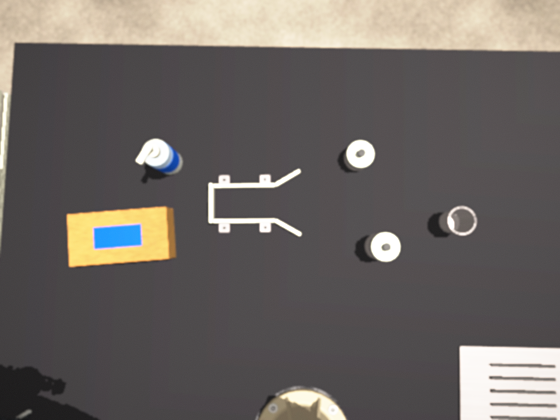

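Side view: the tall canister is at (322,275), the short one at (367,231), the beaker at (393,306) and the lane mouth around (300,220). Top view: tall (384,247), short (360,155), lane from its stop at column 211 to its mouth at column 300, beaker (460,221).

```bash
cat > h.py <<'E'
import numpy as np,cv2
from workcell import env, read_camera, hand_in
def ray(c,p):
    d=c["R"].T@np.linalg.solve(c["K"],[p[0],p[1],1]); return -c["R"].T@c["t"],d
def onz(c,p,z):
    o,d=ray(c,p); return o+d*(z-o[2])/d[2]
def tri(c1,p1,c2,p2):
    (a,d),(b,e)=ray(c1,p1),ray(c2,p2)
    s=np.linalg.lstsq(np.c_[d,-e],b-a,rcond=None)[0]
    x,y=a+d*s[0],b+e*s[1]; return (x+y)/2,np.linalg.norm(x-y)
def knob(c,box):  # dark knob inside bright lid: dark hole whose contour has a bright parent
    x0,y0,x1,y1=box; g=cv2.cvtColor(c["image"],cv2.COLOR_RGB2GRAY)[y0:y1,x0:x1]
    g=cv2.resize(g,None,fx=4,fy=4,interpolation=cv2.INTER_CUBIC)
    cs,h=cv2.findContours((g>130).astype(np.uint8),cv2.RETR_CCOMP,cv2.CHAIN_APPROX_NONE)
    out=[]
    for k,q in enumerate(cs):
        m=cv2.moments(q)
        if m["m00"]>60:
            out.append((h[0][k][3]>=0,round(m["m00"]/16),(x0+(m["m10"]/m["m00"]+.5)/4-.5,y0+(m["m01"]/m["m00"]+.5)/4-.5),cv2.boundingRect(q)))
    return out
E
python3 - <<'E'
from h import *
S,T=np.load("pics/side0.npz"),np.load("pics/top0.npz")
for n,c,b in(("tall top",T,(360,222,410,272)),("short top",T,(336,132,384,180)),("tall side",S,(300,248,345,302)),("short side",S,(347,210,388,250))):
    for r in knob(c,b): print(n,r)
g=cv2.cvtColor(T["image"],cv2.COLOR_RGB2GRAY)
m=(g>130).astype(np.uint8)[165:245,200:310]
cs,_=cv2.findContours(m,cv2.RETR_EXTERNAL,cv2.CHAIN_APPROX_SIMPLE)
for q in cs:
    if cv2.contourArea(q)>30: print(cv2.approxPolyDP(q,2,True)[:,0].__add__([200,165]).tolist())
a=cv2.resize(S["image"][200:320,290:420],None,fx=4,fy=4,interpolation=cv2.INTER_CUBIC)
b=cv2.resize(S["image"][170:250,230:335],None,fx=2.6,fy=2.6)
im=np.zeros((480,800,3),np.uint8); im[:,:520]=a; im[:b.shape[0],522:522+b.shape[1]]=b
d=cv2.resize(T["image"][160:245,200:310],None,fx=2.5,fy=2.5);im[240:240+d.shape[0],522:522+d.shape[1]]=d
cv2.imwrite("pics/crop1.png",im[:,:,::-1])
E
```

```text
tall top (np.False_, 741, (385.2582721493171, 246.36441235213863), (41, 38, 124, 123))
tall top (np.True_, 7, (382.98649691358025, 247.18364197530863), (89, 93, 11, 18))
short top (np.False_, 668, (360.1835840625146, 153.52826064916633), (39, 30, 119, 117))
short top (np.True_, 10, (357.9921239837398, 154.2817581300813), (83, 81, 16, 18))
tall side (np.False_, 269, (325.0892843330626, 285.1007512472445), (65, 104, 75, 85))
tall side (np.False_, 512, (322.79014503816796, 263.65587022900763), (35, 18, 113, 95))
tall side (np.True_, 34, (322.1749689633768, 259.9807572936065), (76, 36, 30, 27))
short side (np.False_, 475, (368.52819111579316, 228.92110547800894), (35, 26, 100, 120))
short side (np.True_, 24, (367.5796536796537, 222.36688311688312), (71, 41, 26, 21))
[[300, 169], [275, 182], [270, 181], [269, 174], [259, 175], [258, 182], [231, 183], [229, 175], [219, 175], [217, 183], [208, 183], [208, 222], [217, 223], [219, 232], [229, 232], [230, 223], [258, 223], [259, 231], [269, 232], [270, 224], [274, 222], [300, 236], [300, 231], [277, 218], [214, 217], [215, 188], [274, 187], [298, 174]]
```

View pics/crop1.png

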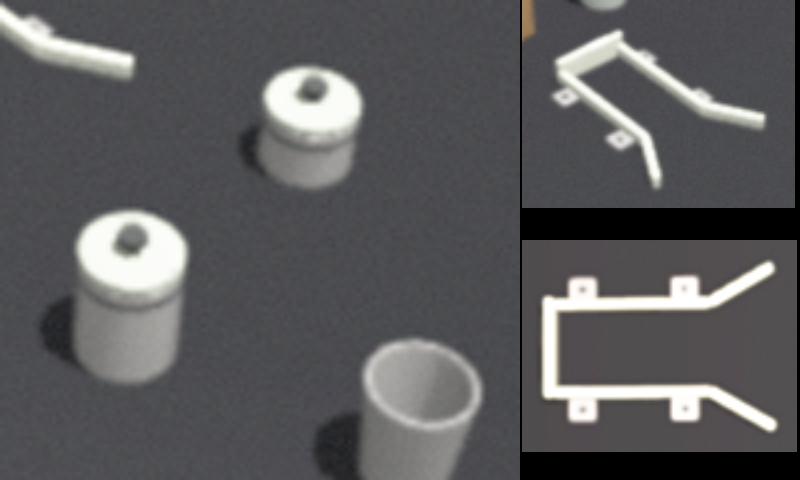

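Run:
```python
from h import *
S,T=np.load("pics/side0.npz"),np.load("pics/top0.npz")
print("cams",-T["R"].T@T["t"],-S["R"].T@S["t"])
print("tall knob",tri(T,(384,247),S,(322.2,260)),"short",tri(T,(359,154),S,(367.6,222.4)))
print("lid-cast tall",onz(T,(385.2,246.4),.084),onz(S,(322.8,262.8),.084),"short",onz(T,(360.2,153.5),.054),onz(S,(368.2,225.2),.054))
# rail inner edges by gradient, subpixel, columns 220..268
g=cv2.GaussianBlur(cv2.cvtColor(T["image"],cv2.COLOR_RGB2GRAY),(3,3),0).astype(float)
def edge(v,t=130):
    k=np.where((v[:-1]>t)!=(v[1:]>t))[0]; return k+(t-v[k])/(v[k+1]-v[k])
mid=203
up,dn=[],[]
for x in range(234,256):
    e=edge(g[170:mid,x]); up.append((x,170+e[-1],170+e[-2])); e=edge(g[mid:240,x]); dn.append((x,mid+e[0],mid+e[1]))
up,dn=np.array(up),np.array(dn)
fu=[onz(T,((x),(a+b)/2),.016)[:2] for x,a,b in up]; fd=[onz(T,((x),(a+b)/2),.016)[:2] for x,a,b in dn]
fu,fd=np.array(fu),np.array(fd)
for f in(fu,fd): print("rail",f.mean(0),np.polyfit(f[:,1],f[:,0],1)[0])
st=[edge(g[y,200:230])+200 for y in range(192,214)]
st=np.array([s[:2] for s in st]).mean(0); print(st)
print("stop face z30?",onz(T,(st[1],203),.03),"z0",onz(T,(st[1],203),0),"outer",onz(T,(st[0],203),.03))
print("bend",[onz(T,p,.016) for p in((276.5,187),(276,218.3))],"tips",[onz(T,p,.016) for p in((300,172),(300,233.5))])
print("side stop top ends", tri(T,(211,183.5),S,(268,184.5)),tri(T,(211,222),S,(245.5,195.5)))
print("beaker",onz(T,(460,221),.075))
```

```text
cams [0.46391764 0.04806125 1.04059573] [-0.14113351 -0.76225342  0.90354122]
tall knob (array([ 0.45097358, -0.1733563 ,  0.08855331]), np.float64(0.0017226555928033073)) short (array([ 0.66546731, -0.12146054,  0.05914698]), np.float64(0.002434094707781785))
lid-cast tall [ 0.45162898 -0.17653209  0.084     ] [ 0.44977763 -0.17843643  0.084     ] short [ 0.66678067 -0.12434802  0.054     ] [ 0.66428421 -0.12726286  0.054     ]
rail [0.59215666 0.14853122] -0.039022641756761095
rail [0.50593203 0.14615621] -0.02902808130840964
[207.26156593 214.35373918]
stop face z30? [0.54537293 0.21795317 0.03      ] z0 [0.54779097 0.22299649 0.        ] outer [0.54502377 0.23490458 0.03      ]
bend [array([0.58849367, 0.07079564, 0.016     ]), array([0.51257757, 0.07032231, 0.016     ])] tips [array([0.62628758, 0.01454884, 0.016     ]), array([0.47723859, 0.01184609, 0.016     ])]
side stop top ends (array([0.59361603, 0.22891583, 0.02058771]), np.float64(0.0009379821302870859)) (array([0.50216324, 0.22406066, 0.02335727]), np.float64(0.005152207980345597))
beaker [ 0.5123743 -0.347181   0.075    ]
```

```bash
cat > plan.py <<'E'
import sys,numpy as np
from scipy.spatial.transform import Rotation as Ro
from workcell import env, read_camera, hand_in
s=env.get_state(); x,y,z,yaw=map(float,sys.argv[1:5]); q=s["orientation"]
R=Ro.from_quat([q[1],q[2],q[3],q[0]])
a=np.radians(yaw); X=np.array([np.cos(a),np.sin(a),0]); Z=np.array([0,0,-1.])
G=Ro.from_matrix(np.c_[X,np.cross(Z,X),Z])
print("now",s["tcp_pos"].round(4),"yaw",np.degrees(np.arctan2(*R.as_matrix()[1::-1,0])).round(1),"F",np.round(s["wrist_force"],1),"t",s["clock"])
d=R.inv().apply(np.array([x,y,z])-s["tcp_pos"])
print("delta",d.round(4),"rot",(R.inv()*G).as_rotvec().round(4),"dist",np.linalg.norm(d).round(3))
E
python3 plan.py 0.45 0.12 0.25 105
```

```text
now [0.1464 0.5556 0.2525] yaw 165.2 F [ 0.5  0.1 -0.3] t 0.1
delta [-0.4046 -0.3438  0.003 ] rot [-1.6000e-03  7.0000e-04  1.0512e+00] dist 0.531
```

```bash
echo '[[[-0.05,-0.04,0],[0,0,0.13]],[[-0.1,-0.08,0],[0,0,0.26]],[[-0.15,-0.12,0],[0,0,0.4]],[[-0.2,-0.17,0],[0,0,0.53]],[[-0.25,-0.21,0],[0,0,0.66]],[[-0.3,-0.25,0],[0,0,0.79]],[[-0.35,-0.3,0],[0,0,0.92]],[[-0.4,-0.34,0],[0,0,1.05]]]' > path.dat && python3 nudge.py path.dat 0.045; python3 plan.py 0.418 -0.239 0.15 62.7
```

```text
clock: 1.1
tcp_pos: [0.4326, 0.1441, 0.2532]
orientation: [-0.0, 0.61, 0.792, 0.0]
wrist_force: [0.9, 1.0, -0.5]
finger_gap: 0.0448
grip_force: 0.0
now [0.4326 0.1441 0.2532] yaw 104.8 F [ 0.9  1.  -0.5] t 1.1
delta [-0.3667 -0.1121  0.1031] rot [-2.000e-04 -2.000e-04  7.351e-01] dist 0.397
```

```bash
echo '[[[-0.05,-0.02,0],[0,0,0.1]],[[-0.1,-0.04,0.01],[0,0,0.2]],[[-0.15,-0.06,0.02],[0,0,0.3]],[[-0.2,-0.08,0.04],[0,0,0.45]],[[-0.25,-0.1,0.06],[0,0,0.6]],[[-0.3,-0.11,0.08],[0,0,0.735]],[[-0.343,-0.12,0.103],[0,0,0.735]],[[-0.343,-0.12,0.103],[0,0,0.735]]]' > path.dat && python3 nudge.py path.dat; python3 plan.py 0.418 -0.239 0.055 62.7
```

```text
clock: 2.1
tcp_pos: [0.4044, -0.2183, 0.1483]
orientation: [-0.001, 0.854, 0.52, -0.001]
wrist_force: [0.4, 0.1, 0.6]
finger_gap: 0.0452
grip_force: 0.0
now [ 0.4044 -0.2183  0.1483] yaw 62.7 F [0.4 0.1 0.6] t 2.1
delta [-0.0122  0.0219  0.0933] rot [-0.0029 -0.0004  0.    ] dist 0.097
```

```bash
echo '[[[-0.012,0.022,0],[0,0,0]],[[-0.012,0.022,0.05],[0,0,0]],[[-0.012,0.022,0.093],[0,0,0]],[[-0.012,0.022,0.093],[0,0,0]]]' > path.dat && python3 nudge.py path.dat; python3 plan.py 0.418 -0.239 0.055 62.7;  python3 - <<'E'
from h import *
S,T=read_camera("side"),read_camera("top")
im=np.zeros((480,800,3),np.uint8)
im[:,:400]=cv2.resize(S["image"][190:334,280:400],(400,480)); im[:,400:]=cv2.resize(T["image"][120:288,340:480],(400,480))
cv2.imwrite("pics/a1.png",im[:,:,::-1])
E
```

```text
clock: 2.6
tcp_pos: [0.4171, -0.2341, 0.0549]
orientation: [-0.004, 0.853, 0.523, -0.001]
wrist_force: [-0.6, -0.0, 0.2]
finger_gap: 0.0451
grip_force: 0.0
now [ 0.4171 -0.2341  0.0549] yaw 63.0 F [-0.6 -0.   0.2] t 2.6
delta [-0.0039  0.003  -0.0001] rot [-0.0074 -0.0018  0.0055] dist 0.005
```

View pics/a1.png

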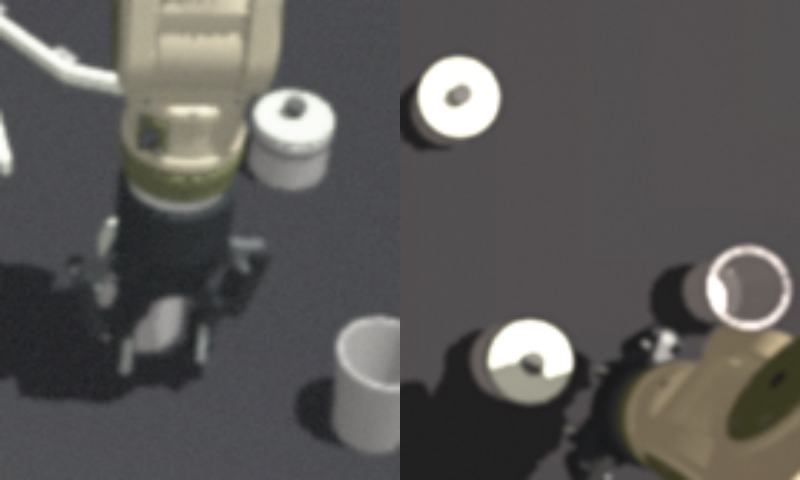

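Right half (top): tall lid at about (530,362) in the crop, in line with the gripper behind it; short canister untouched at (458,97) in the crop. Beaker clear. I'll start pushing.

```bash
echo '[[[0.015,0,0],[0,0,0]],[[0.03,0,0],[0,0,0]],[[0.045,0,0],[0,0,0]],[[0.06,0,0],[0,0,0]],[[0.075,0,0],[0,0,0]],[[0.09,0,0],[0,0,0]],[[0.105,0,0],[0,0,0]],[[0.12,0,0],[0,0,0]]]' > path.dat && python3 nudge.py path.dat; python3 plan.py 0.5365 -0.0005 0.055 62.9;  cat >look.py <<'E'
from h import *
import sys
S,T=read_camera("side"),read_camera("top")
# bright low-saturation blobs in top view with lid-like size
hsv=cv2.cvtColor(T["image"],cv2.COLOR_RGB2HSV)
m=((hsv[...,2]>110)&(hsv[...,1]<60)).astype(np.uint8)
cs,_=cv2.findContours(m,cv2.RETR_EXTERNAL,cv2.CHAIN_APPROX_NONE)
for q in cs:
    (x,y),r=cv2.minEnclosingCircle(q)
    if 10<r<26 and cv2.contourArea(q)>200: print("blob",(round(x,1),round(y,1)),"r",round(r,1),"A",cv2.contourArea(q),"@.084",onz(T,(x,y),.084).round(4)[:2],"@.054",onz(T,(x,y),.054).round(4)[:2])
if len(sys.argv)>1:
    im=np.zeros((480,800,3),np.uint8)
    im[:,:400]=cv2.resize(S["image"][140:332,230:390],(400,480)); im[:,400:]=cv2.resize(T["image"][110:302,200:360+0],(400,480))
    cv2.imwrite(sys.argv[1],im[:,:,::-1])
E
python3 look.py
```

```text
clock: 3.7
tcp_pos: [0.475, -0.1303, 0.0582]
orientation: [0.001, 0.853, 0.522, -0.0]
wrist_force: [-2.0, -4.8, 6.6]
finger_gap: 0.0452
grip_force: 3.9
now [ 0.475  -0.1303  0.0582] yaw 62.9 F [-2.  -4.8  6.6] t 3.7
delta [ 0.1435 -0.0043  0.0029] rot [0.0021 0.0019 0.0007] dist 0.144
blob (350.8, 227.4) r 14.8 A 415.5 @.084 [ 0.4925 -0.0995] @.054 [ 0.4934 -0.1041]
blob (360.3, 153.4) r 14.8 A 649.0 @.084 [ 0.6609 -0.1192] @.054 [ 0.6671 -0.1245]
blob (152.0, 153.8) r 18.5 A 718.0 @.084 [0.6507 0.355 ] @.054 [0.6565 0.3646]
```

```bash
echo '[[[0,0,0],[0,0,0]],[[0,0,-0.004],[0,0,0]],[[0,0,-0.004],[0,0,0]]]' > path.dat && python3 nudge.py path.dat; python3 plan.py 0.5365 -0.0005 0.055 62.9; python3 look.py pics/a2.png
```

```text
clock: 4.18
tcp_pos: [0.474, -0.1302, 0.0614]
orientation: [-0.0, 0.853, 0.522, 0.0]
wrist_force: [0.5, -0.0, 0.4]
finger_gap: 0.0448
grip_force: 0.0
now [ 0.474  -0.1302  0.0614] yaw 62.9 F [ 0.5 -0.   0.4] t 4.175
delta [ 0.1439 -0.0033  0.0064] rot [-0.0002 -0.0004  0.0006] dist 0.144
blob (350.8, 227.4) r 14.8 A 439.5 @.084 [ 0.4925 -0.0995] @.054 [ 0.4934 -0.1041]
blob (360.3, 153.4) r 14.8 A 649.0 @.084 [ 0.6609 -0.1192] @.054 [ 0.6671 -0.1245]
blob (152.0, 153.8) r 18.5 A 717.5 @.084 [0.6507 0.355 ] @.054 [0.6565 0.3646]
```

View pics/a2.png

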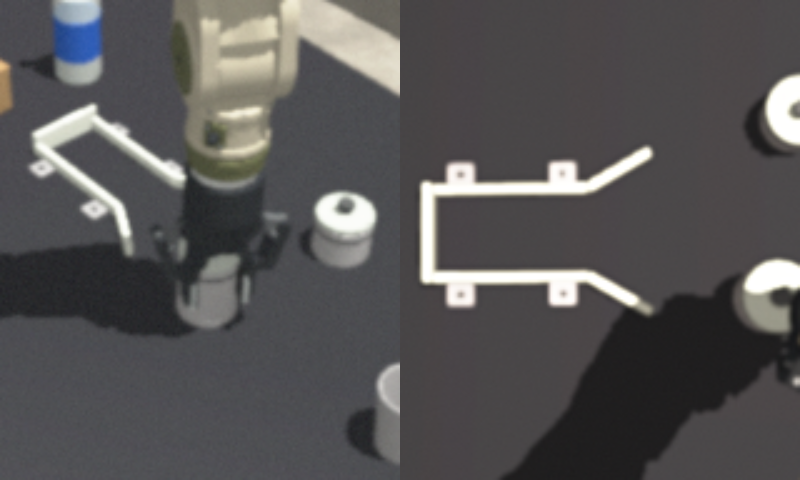

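The tall canister is upright in the cradle (crop left at (207,290), right at (780,297)). The short one hasn't moved, and the slightly higher tool removes the vertical force.

```bash
echo '[[[0.015,0,0],[0,0,0]],[[0.03,0,0],[0,0,0]],[[0.045,-0.001,0],[0,0,0]],[[0.06,-0.001,0],[0,0,0]],[[0.075,-0.002,0],[0,0,0]],[[0.09,-0.002,0],[0,0,0]],[[0.105,-0.003,0],[0,0,0]],[[0.12,-0.003,0],[0,0,0]]]' > path.dat && python3 nudge.py path.dat; python3 plan.py 0.5355 -0.002 0.061 62.9;python3 look.py
```

```text
clock: 5.28
tcp_pos: [0.5262, -0.0209, 0.0612]
orientation: [-0.0, 0.853, 0.522, -0.0]
wrist_force: [-1.1, -1.9, 1.2]
finger_gap: 0.045
grip_force: 1.8
now [ 0.5262 -0.0209  0.0612] yaw 63.0 F [-1.1 -1.9  1.2] t 5.275
delta [ 0.0211 -0.0004  0.0002] rot [-0.0003  0.      0.001 ] dist 0.021
blob (461.7, 220.1) r 15.5 A 686.5 @.084 [ 0.5139 -0.3473] @.054 [ 0.5155 -0.3597]
blob (360.5, 153.7) r 15.0 A 570.0 @.084 [ 0.6602 -0.1197] @.054 [ 0.6664 -0.125 ]
blob (152.1, 154.5) r 18.3 A 712.5 @.084 [0.649  0.3547] @.054 [0.6548 0.3643]
```

```bash
echo '[[[0.008,0.003,0],[0,0,-0.1]],[[0.016,0.006,0],[0,0,-0.2]],[[0.023,0.007,0],[0,0,-0.3]],[[0.031,0.0085,0],[0,0,-0.4]],[[0.0385,0.0095,0],[0,0,-0.497]],[[0.0385,0.0095,0],[0,0,-0.497]]]' > path.dat && python3 nudge.py path.dat; python3 plan.py 0.5485 0.151 0.061 91.5;python3 look.py pics/a3.png
```

```text
clock: 6.12
tcp_pos: [0.5523, 0.0083, 0.0612]
orientation: [0.0, 0.698, 0.716, 0.0]
wrist_force: [1.1, -1.3, 0.3]
finger_gap: 0.0448
grip_force: 0.8
now [0.5523 0.0083 0.0612] yaw 91.4 F [ 1.1 -1.3  0.3] t 6.125
delta [ 0.1428 -0.0004  0.0003] rot [ 0.0005 -0.0004 -0.0018] dist 0.143
blob (461.4, 220.4) r 15.4 A 683.5 @.084 [ 0.5134 -0.3465] @.054 [ 0.515  -0.3589]
blob (152.1, 154.5) r 18.3 A 709.0 @.084 [0.649  0.3547] @.054 [0.6548 0.3643]
```

View pics/a3.png

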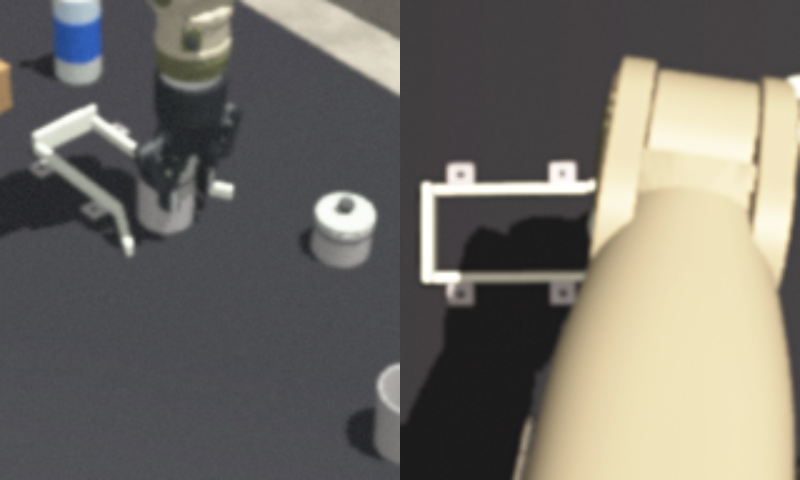

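The canister stands upright at the mouth between the flares (crop left at (165,200)), and the cradle is aligned with the lane. Next I'll push down the lane.

```bash
echo '[[[0.015,0,0],[0,0,0]],[[0.03,0,0],[0,0,0]],[[0.045,0,0],[0,0,0]],[[0.06,0,0],[0,0,0]],[[0.075,0,0],[0,0,0]],[[0.09,0,0],[0,0,0]],[[0.105,0,0],[0,0,0]],[[0.12,0,0],[0,0,0]]]' > path.dat && python3 nudge.py path.dat; echo '[[[0.005,0,0],[0,0,0]],[[0.01,0,0],[0,0,0]],[[0.015,0,0],[0,0,0]]]' > path.dat && python3 nudge.py path.dat;  python3 plan.py 0.5485 0.151 0.061 91.5
```

```text
clock: 7.22
tcp_pos: [0.5489, 0.129, 0.0613]
orientation: [-0.0, 0.698, 0.716, 0.0]
wrist_force: [1.0, -3.0, 0.6]
finger_gap: 0.045
grip_force: 1.9
clock: 7.6
tcp_pos: [0.5486, 0.143, 0.0613]
orientation: [0.0, 0.698, 0.716, -0.0]
wrist_force: [-0.3, -2.9, 1.8]
finger_gap: 0.045
grip_force: 1.4
now [0.5486 0.143  0.0613] yaw 91.4 F [-0.3 -2.9  1.8] t 7.6
delta [0.008  0.0001 0.0003] rot [-0.      0.     -0.0017] dist 0.008
```

```bash
for i in 1 2 3; do echo '[[[0.003,0,0],[0,0,0]],[[0.003,0,0],[0,0,0]]]' > path.dat && python3 nudge.py path.dat | grep -E "tcp|wrist"; done
```

```text
tcp_pos: [0.5485, 0.1462, 0.0612]
wrist_force: [-0.2, -0.9, -0.2]
tcp_pos: [0.5484, 0.1491, 0.0612]
wrist_force: [-0.3, -1.6, 0.9]
tcp_pos: [0.5483, 0.1523, 0.0613]
wrist_force: [-0.5, -1.4, 0.6]
```

```bash
for i in 1 2; do echo '[[[0.002,0,0],[0,0,0]],[[0.002,0,0],[0,0,0]]]' > path.dat && python3 nudge.py path.dat | grep -E "tcp|wrist"; done; python3 look.py pics/a4.png
```

```text
tcp_pos: [0.5483, 0.1542, 0.0613]
wrist_force: [0.6, -2.2, 0.7]
tcp_pos: [0.5483, 0.1562, 0.0613]
wrist_force: [0.2, -1.6, 1.7]
blob (461.4, 220.3) r 15.3 A 680.5 @.084 [ 0.5135 -0.3467] @.054 [ 0.5151 -0.3591]
blob (201.3, 170.4) r 25.7 A 1275.0 @.084 [0.6148 0.241 ] @.054 [0.6195 0.247 ]
blob (360.2, 153.5) r 14.6 A 626.0 @.084 [ 0.6606 -0.119 ] @.054 [ 0.6668 -0.1242]
blob (152.0, 153.9) r 18.4 A 594.5 @.084 [0.6503 0.355 ] @.054 [0.6562 0.3646]
```

View pics/a4.png

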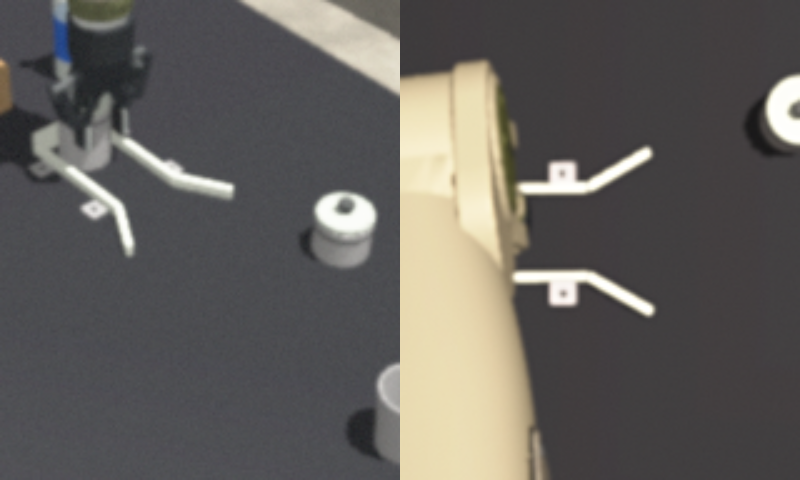

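The tall canister is between the rails next to the stop (crop left at (88,140)). I'll push until the force rises.

```bash
for i in 1 2 3; do echo '[[[0.002,0,0],[0,0,0]],[[0.002,0,0],[0,0,0]]]' > path.dat && python3 nudge.py path.dat | grep -E "tcp|wrist"; done
```

```text
tcp_pos: [0.5482, 0.1581, 0.0613]
wrist_force: [0.1, -1.3, 1.0]
tcp_pos: [0.5482, 0.1602, 0.0613]
wrist_force: [0.6, -2.8, 0.3]
tcp_pos: [0.5482, 0.1611, 0.0615]
wrist_force: [-0.2, -5.6, 2.7]
```

Contact: the force is rising and the tool is falling behind its command. Back off and lift.

```bash
echo '[[[-0.015,0,0],[0,0,0]],[[-0.05,0,0],[0,0,0]],[[-0.09,0,-0.02],[0,0,0]],[[-0.13,0,-0.06],[0,0,0]],[[-0.17,0,-0.11],[0,0,0]],[[-0.22,0,-0.12],[0,0,0]],[[-0.26,0,-0.12],[0,0,0]],[[-0.26,0,-0.12],[0,0,0]]]' > path.dat && python3 nudge.py path.dat; python3 plan.py 0.707 -0.181 0.18 126.5
python3 - <<'E'
from h import *
S,T=read_camera("side"),read_camera("top")
np.savez("pics/s5.npz",**S);np.savez("pics/t5.npz",**T)
for c,b in((T,(205,180,290,226)),(S,(225,150,300,215))):
    for r in knob(c,b): print(r)
im=np.zeros((480,800,3),np.uint8)
im[:,:400]=cv2.resize(S["image"][140:260,220:320],(400,480)); im[:,400:]=cv2.resize(T["image"][143:263,195:295],(400,480))
cv2.imwrite("pics/a5.png",im[:,:,::-1])
E
```

```text
clock: 10.7
tcp_pos: [0.5547, -0.1008, 0.1814]
orientation: [0.0, 0.7, 0.714, 0.001]
wrist_force: [-0.8, 0.9, 1.2]
finger_gap: 0.045
grip_force: 0.0
now [ 0.5547 -0.1008  0.1814] yaw 91.2 F [-0.8  0.9  1.2] t 10.7
delta [-0.0833  0.1506  0.0015] rot [ 0.0012  0.     -0.6164] dist 0.172
(np.False_, 1468, (232.04534478108744, 200.27035382999412), (11, 0, 322, 184))
(np.True_, 43, (220.88212560386472, 200.8179951690821), (51, 69, 30, 33))
(np.False_, 1131, (264.73505941688546, 191.5536191331583), (67, 51, 233, 209))
(np.True_, 19, (261.7934935356942, 176.468029792018), (139, 97, 20, 21))
(np.False_, 170, (228.28558661778186, 173.44272074549343), (0, 43, 35, 106))
```

View pics/a5.png

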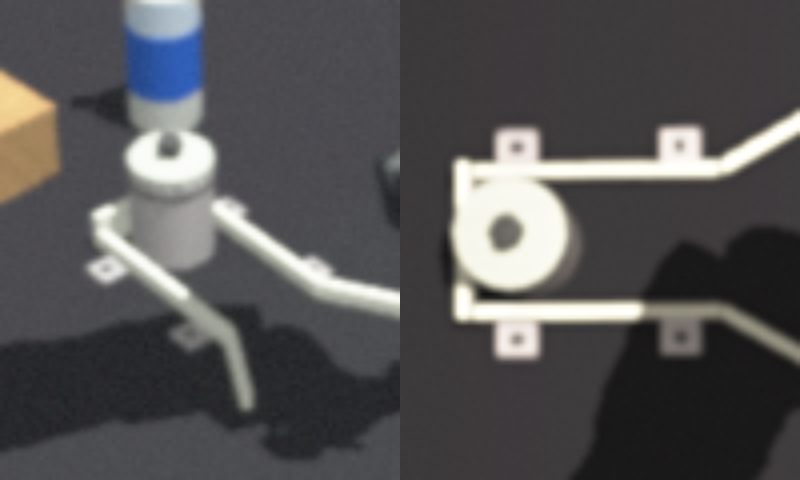

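```bash
python3 - <<'E'
from h import *
T,S=np.load("pics/t5.npz"),np.load("pics/s5.npz")
p=onz(T,(222.3,201.0),.084); print("tall",p,"knob tri",tri(T,(221.2,200.8),S,(262,176.4)))
o=np.array([.5507,.069]);d=np.array([-.025,1])
r=p[:2]-o; print("lane x,y",r[0]*1+r[1]*.025,r@d)
E
echo '[[[-0.03,0.05,0],[0,0,-0.15]],[[-0.06,0.1,0],[0,0,-0.3]],[[-0.083,0.15,0],[0,0,-0.45]],[[-0.083,0.15,0],[0,0,-0.616]],[[-0.083,0.15,0],[0,0,-0.616]],[[-0.083,0.15,0],[0,0,-0.616]]]' > path.dat && python3 nudge.py path.dat; python3 plan.py 0.707 -0.181 0.049 126.3
```

```text
tall [0.54592351 0.19104507 0.084     ] knob tri (array([0.54572321, 0.19236165, 0.09155945]), np.float64(0.00012138343929805575))
lane x,y -0.001725365211157872 0.12216448303007216
clock: 11.55
tcp_pos: [0.7062, -0.1758, 0.1814]
orientation: [-0.0, 0.449, 0.894, 0.0]
wrist_force: [-0.4, 0.4, 0.0]
finger_gap: 0.0449
grip_force: 0.0
now [ 0.7062 -0.1758  0.1814] yaw 126.7 F [-0.4  0.4  0. ] t 11.55
delta [-0.0047 -0.0025  0.1324] rot [ 0.     -0.0007  0.0062] dist 0.133
```

```bash
echo '[[[-0.005,-0.0025,0.04],[0,0,0.006]],[[-0.005,-0.0025,0.08],[0,0,0.006]],[[-0.005,-0.0025,0.115],[0,0,0.006]],[[-0.005,-0.0025,0.132],[0,0,0.006]],[[-0.005,-0.0025,0.132],[0,0,0.006]]]' > path.dat && python3 nudge.py path.dat; echo '[[[0.015,0,0],[0,0,0]],[[0.03,0,0],[0,0,0]],[[0.045,0,0],[0,0,0]],[[0.06,0,0],[0,0,0]],[[0.075,0,0],[0,0,0]],[[0.09,0,0],[0,0,0]],[[0.105,0,0],[0,0,0]],[[0.12,0,0],[0,0,0]]]' > path.dat && python3 nudge.py path.dat; python3 plan.py 0.5728 0.001 0.049 126.3; python3 look.py pics/a6.png
```

```text
clock: 12.18
tcp_pos: [0.7067, -0.1819, 0.0489]
orientation: [-0.001, 0.451, 0.892, -0.0]
wrist_force: [0.0, 0.2, 0.1]
finger_gap: 0.0452
grip_force: 0.0
clock: 13.18
tcp_pos: [0.6377, -0.0863, 0.0509]
orientation: [0.002, 0.451, 0.892, 0.0]
wrist_force: [4.1, -4.9, 6.9]
finger_gap: 0.0451
grip_force: 3.8
now [ 0.6377 -0.0863  0.0509] yaw 126.4 F [ 4.1 -4.9  6.9] t 13.175
delta [ 0.1088 -0.0005  0.0015] rot [0.0021 0.004  0.0009] dist 0.109
blob (461.4, 220.3) r 15.3 A 675.5 @.084 [ 0.5135 -0.3467] @.054 [ 0.5151 -0.3591]
blob (152.1, 154.5) r 18.3 A 699.5 @.084 [0.649  0.3547] @.054 [0.6548 0.3643]
```

View pics/a6.png

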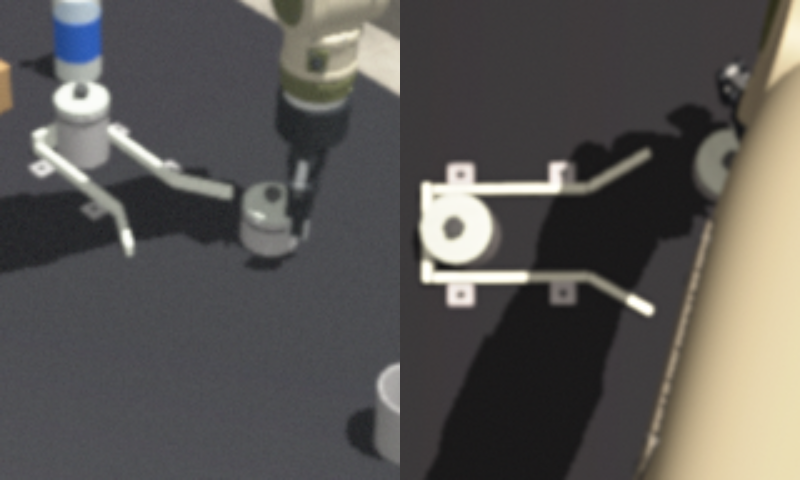

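The short canister is upright in the cradle at crop left (268,215), clear of the far flare tip, and the tall one is still at the stop. Continuing.

```bash
echo '[[[0,0,0],[0,0,0]],[[0.01,0,-0.003],[0,0,0]],[[0.025,0,-0.003],[0,0,0]],[[0.04,0,-0.003],[0,0,0]],[[0.055,0,-0.003],[0,0,0]],[[0.07,0,-0.003],[0,0,0]],[[0.085,0,-0.003],[0,0,0]],[[0.085,0,-0.003],[0,0,0]]]' > path.dat && python3 nudge.py path.dat; python3 plan.py 0.5728 0.001 0.052 126.3; python3 look.py pics/a7.png
```

```text
clock: 14.28
tcp_pos: [0.5849, -0.0162, 0.0523]
orientation: [-0.001, 0.45, 0.893, 0.0]
wrist_force: [1.1, 0.1, 0.1]
finger_gap: 0.0449
grip_force: 0.0
now [ 0.5849 -0.0162  0.0523] yaw 126.5 F [1.1 0.1 0.1] t 14.275
delta [0.021  0.0006 0.0003] rot [-0.0004 -0.0012  0.003 ] dist 0.021
blob (461.4, 220.3) r 15.4 A 681.0 @.084 [ 0.5136 -0.3466] @.054 [ 0.5151 -0.359 ]
blob (152.1, 154.5) r 18.3 A 708.0 @.084 [0.649  0.3547] @.054 [0.6548 0.3643]
```

View pics/a7.png

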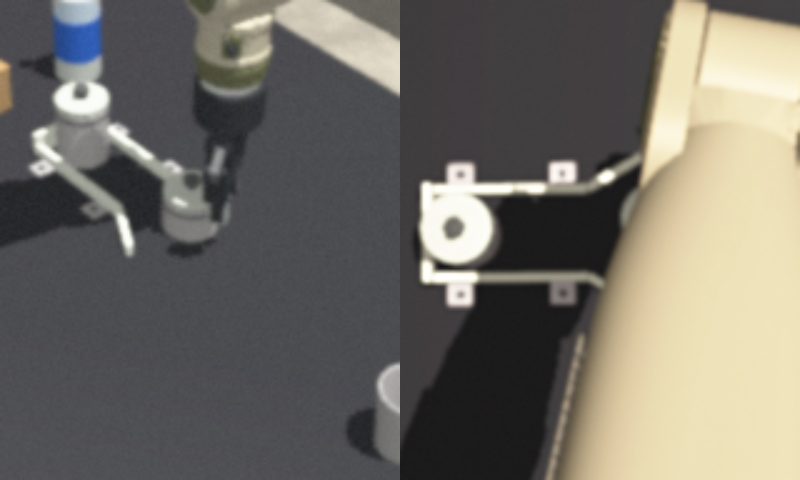

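The short canister is upright in the mouth (crop left (190,207)). I'll turn the cradle onto the lane axis.

```bash
echo '[[[0.0065,-0.0025,0],[0,0,0.1]],[[0.013,-0.005,0],[0,0,0.2]],[[0.019,-0.007,0],[0,0,0.305]],[[0.026,-0.009,0],[0,0,0.405]],[[0.033,-0.0105,0],[0,0,0.51]],[[0.04,-0.0115,0],[0,0,0.611]],[[0.04,-0.0115,0],[0,0,0.611]]]' > path.dat && python3 nudge.py path.dat; python3 plan.py 0.5502 0.09 0.052 91.5
```

```text
clock: 15.25
tcp_pos: [0.5533, 0.0075, 0.0524]
orientation: [0.0, 0.698, 0.716, 0.0]
wrist_force: [-0.3, -1.5, -0.3]
finger_gap: 0.0451
grip_force: 0.1
now [0.5533 0.0075 0.0524] yaw 91.4 F [-0.3 -1.5 -0.3] t 15.25
delta [ 0.0826 -0.0011  0.0004] rot [ 0.0004  0.     -0.0014] dist 0.083
```

```bash
echo '[[[0.012,0,0],[0,0,0]],[[0.024,0,0],[0,0,0]],[[0.036,-0.001,0],[0,0,0]],[[0.048,-0.001,0],[0,0,0]],[[0.06,-0.001,0],[0,0,0]],[[0.072,-0.001,0],[0,0,0]],[[0.08,-0.001,0],[0,0,0]],[[0.08,-0.001,0],[0,0,0]]]' > path.dat && python3 nudge.py path.dat|grep -E "tcp|wrist"; for i in 1 2 3; do echo '[[[0.002,0,0],[0,0,0]],[[0.002,0,0],[0,0,0]]]' > path.dat && python3 nudge.py path.dat | grep -E "tcp|wrist"; done; python3 look.py pics/a8.png
```

```text
tcp_pos: [0.55, 0.0887, 0.0522]
wrist_force: [0.6, -0.5, -0.0]
tcp_pos: [0.55, 0.0897, 0.0522]
wrist_force: [-0.2, 0.4, 0.6]
tcp_pos: [0.55, 0.0916, 0.0523]
wrist_force: [-0.3, -1.4, -0.2]
tcp_pos: [0.5499, 0.0938, 0.0523]
wrist_force: [-0.8, -0.4, 0.2]
blob (461.4, 220.4) r 15.4 A 682.0 @.084 [ 0.5134 -0.3465] @.054 [ 0.515  -0.3589]
blob (152.1, 154.5) r 18.3 A 709.0 @.084 [0.649  0.3547] @.054 [0.6548 0.3643]
```

View pics/a8.png

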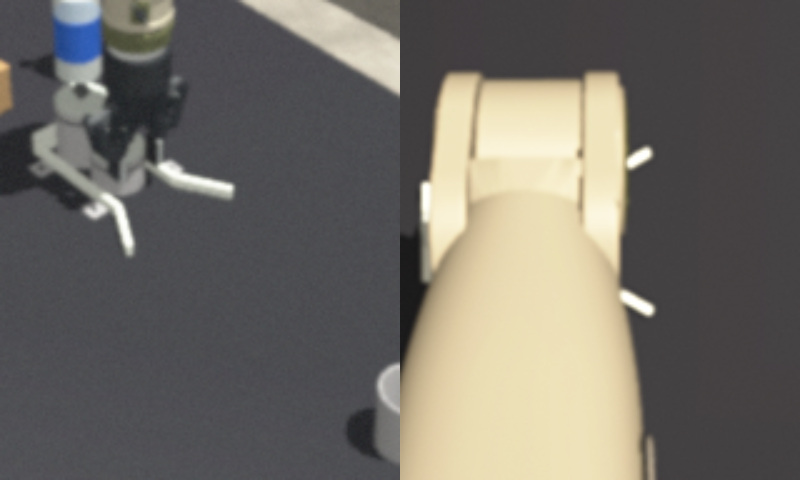

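The short canister is right behind the tall one in the lane (crop left (120,160)). The last few millimetres are left.

```bash
for i in 1 2 3; do echo '[[[0.002,0,0],[0,0,0]],[[0.002,0,0],[0,0,0]]]' > path.dat && python3 nudge.py path.dat | grep -E "tcp|wrist"; done
```

```text
tcp_pos: [0.55, 0.0959, 0.0523]
wrist_force: [-0.1, -1.2, -0.4]
tcp_pos: [0.5499, 0.0968, 0.0523]
wrist_force: [1.3, -4.4, -0.5]
tcp_pos: [0.5499, 0.0972, 0.0523]
wrist_force: [-0.3, -10.8, 1.3]
```

Contact, with 10.8 N pressing the pair against the stop. I'll back off, lift and check.

```bash
echo '[[[-0.01,0,0],[0,0,0]],[[-0.04,0,0],[0,0,0]],[[-0.08,0,-0.02],[0,0,0]],[[-0.12,0,-0.06],[0,0,0]],[[-0.17,0,-0.1],[0,0,0]],[[-0.22,0,-0.12],[0,0,0]],[[-0.25,0,-0.12],[0,0,0]],[[-0.25,0,-0.12],[0,0,0]]]' > path.dat && python3 nudge.py path.dat
python3 - <<'E'
from h import *
S,T=read_camera("side"),read_camera("top")
im=np.zeros((480,800,3),np.uint8)
im[:,:400]=cv2.resize(S["image"][140:260,220:320],(400,480)); im[:,400:]=cv2.resize(T["image"][143:263,195:295],(400,480))
cv2.imwrite("pics/a9.png",im[:,:,::-1])
E
```

```text
clock: 18.85
tcp_pos: [0.5561, -0.1523, 0.1726]
orientation: [0.0, 0.7, 0.714, 0.001]
wrist_force: [-1.1, 0.5, -0.6]
finger_gap: 0.0447
grip_force: 0.0
```

View pics/a9.png

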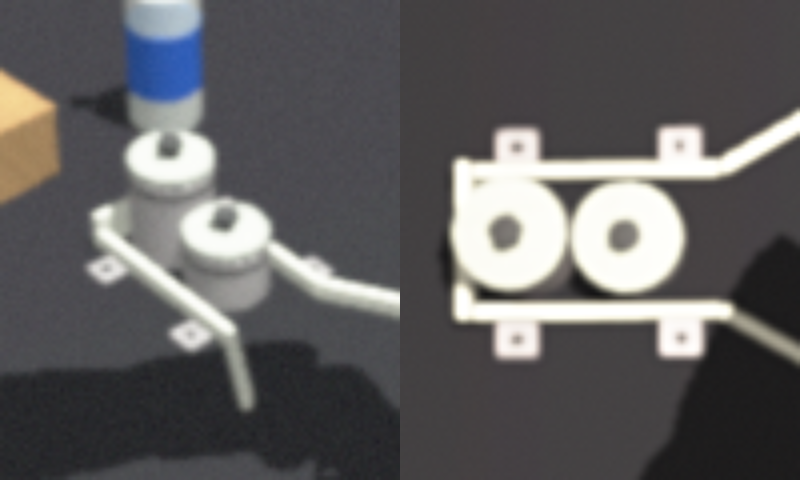

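Both canisters are upright in single file between the rails, touching (crop right, lids at (510,233) and (628,236)). The robot is clear, so I'm handing in.

```bash
python3 -c "
from workcell import env, read_camera, hand_in
print(hand_in())"
```

```text
the job is handed in; nothing more can be done
None
```

The job is handed in: in the last pictures the tall canister stands against the end stop with the short one touching behind it, both upright between the rails, and the other objects were never touched (the hand-in gave no verdict).

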